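# Sweep the loose motors into the parts pen

### The job

Three small motors lie loose on the desk. Sweep them along the desk top with the fingers into the three-sided aluminium parts pen, until neither end of any motor sticks out past the pen's open side. Do not pick any motor up, and leave the other things on the desk where they are.

Things in the scene. Friction and masses are not known exactly. Their poses are not given: they have to be found in the camera images.
- pen: Fixed three-sided fence of aluminium angle, no floor. Walls 6 mm thick, 25 mm high, along its x = -103, x = +103 (centre lines) and y = +55 mm; outside them a foot 14 mm wide, 3 mm high. Inside: x -100 to +100, y -58 to +52 mm. Its -y side (line y = -58 mm) is open and faces the robot's right, turned up to 0.15 rad. Origin: middle of the outline, on the desk; z up.
- motor_0_mid (a point): Small metal DC motor, the thickest of the three: can 26 mm across, 21 mm high; 47 mm long with shaft, 30 to 65 g, lying on a flat side, axis level. This point: middle of the can, 10.5 mm above the desk. y axis: towards the shaft; can solid from y = -17 to +17 mm. Starts on the open desk in front of the pen's open side, turned any way.
- motor_0_shaft (a point): The free end of the thin (4 mm) shaft of that motor, on its axis, 22.5 mm from the point motor_0_mid.
- motor_0_rear (a point): The other end of that motor (its small terminals), on its axis, 24.5 mm from the point motor_0_mid.
- motor_1_mid (a point): Small metal DC motor, the middle-sized of the three: can 24 mm across, 19 mm high; 47 mm long with shaft, 30 to 65 g, lying on a flat side, axis level. This point: middle of the can, 9.5 mm above the desk. y axis: towards the shaft; can solid from y = -17 to +17 mm. Starts on the open desk in front of the pen's open side, turned any way.
- motor_1_shaft (a point): The free end of the thin (4 mm) shaft of that motor, on its axis, 22.5 mm from the point motor_1_mid.
- motor_1_rear (a point): The other end of that motor (its small terminals), on its axis, 24.5 mm from the point motor_1_mid.
- motor_3_mid (a point): Small metal DC motor, the thinnest of the three: can 20 mm across, 16 mm high; 47 mm long with shaft, 30 to 65 g, lying on a flat side, axis level. This point: middle of the can, 8 mm above the desk. y axis: towards the shaft; can solid from y = -17 to +17 mm. Starts on the open desk in front of the pen's open side, turned any way.
- motor_3_shaft (a point): The free end of the thin (4 mm) shaft of that motor, on its axis, 22.5 mm from the point motor_3_mid.
- motor_3_rear (a point): The other end of that motor (its small terminals), on its axis, 24.5 mm from the point motor_3_mid.
- flux_tin: Round flat tin, 51 mm across, 18 mm high, lid on; stands loose among the motors, about 20 cm in front of the pen's open side. Origin: centre of its underside. To be left alone.
- transformer: Small mains transformer, 47x53x44 mm, standing loose about 30 cm in front of the pen's open side. Origin: centre of its underside. To be left alone.
- heat_sink: Finned aluminium heat sink, 35x50x26 mm, standing loose about 30 cm in front of the pen's open side. Origin: centre of its underside. To be left alone.
- tape_roll: Roll of black insulating tape lying flat, 58 mm across, 19 mm high, farther to the right. Origin: centre of its underside. To be left alone.

How it is judged:
By the outcome, as a careful person would: the job done as asked, in the order asked, and still so for the second after the job is handed in, with the robot touching nothing.
It also fails if it takes over 64 s, if anything falls off the work surface, if the arm or the gripper's body presses on something with over 40 N, if the wrist force passes 120 N, or if a joint passes its speed limit or range.

### The arm

A 6-joint arm with a two-finger parallel gripper is mounted at the origin on a cart in front of the work surface, level with it; the furniture and walls round the work are solid. World frame = base frame: x ahead of the robot, y to its left, z up, the work surface at z = 0. Lengths are in m, angles in rad, forces in N, time in s.
With the tool pointing down it reaches from about 0.35 to 0.775 m from the base axis. Payload 5.5 kg.
Tool frame: the origin (TCP) lies at the very end of the fingers, on their centre line; the grasp point (between the pads) lies env.pinch_z behind it (env.pinch_z is the distance from the TCP to the grasp point, in m); z points along the fingers, y is the line along which they close (so a half turn about z gives the same grasp; the last joint's range is limited). The gripper opens to 85 mm and grips with 20 to 120 N. Pads are 22 mm wide; open, the fingers measure 114 mm over their backs; the gripper's body (76 mm by 85 mm) begins 54 mm behind the grasp point. The pads swing forward as they close: fully open they stand 13 mm farther back than shut.
Start: joints at [1.12, 0.313, 0.046, 1.304, 0, 1.431], TCP at [0.176, 0.547, 0.231] pointing down, gripper open.
Joint ranges: [-2.76, 2.76], [-0.86, 1.69], [-1.03, 1.26], [-2.2, 2.34], [-1.47, 1.5], [-3.14, 3.14]. Speed limits (rad/s): [2.57, 2.57, 3.14, 3.14, 3.14, 3.14].

### API

Orientations are given as a unit quaternion [w, x, y, z].
In Python, from workcell import env, eyes gives the robot as it stands.
- The arm moves only by the shell command python3 -m jog 'ROWS' [FORCE]. ROWS is JSON, one flat list of numbers, 7 for each row, row after row: the shift along the world's x, y, z as a fraction of full scale, then the turn, a rotation vector about the world's x, y, z as a fraction of full scale, then the opening, from -1 (shut) to 1 (fully open), so that 0 is half open. A call has 1 to 12 rows; each row is the pose to reach, as a shift and turn from the pose commanded when the call began, turning the shorter way round; what a row does not reach only later rows make up. Full scale, the value 1, is 20 cm for a shift and pi rad for a turn. A row lasts 1/12 s, in which the tool goes at most 41.7 mm and 7.16 degrees, less where a joint would pass 70% of its speed; a pose out of reach is approached as far as the arm can. A call with a number of a shift or a turn outside -1 to 1 is refused whole. A call with a gripper value outside its range is refused whole. The fingers move at their own pace and stop on an object; FORCE is the grip in N (left out, the last holds). Time passes only in rows, so rows that repeat a pose let the fingers close. It gives the time, the measured TCP pose, the force, the opening and the grip force at its end, in the units of the state.
- env.get_state(): the state, without advancing time (a new reading comes with each control period).
- eyes.read_camera(name): name is "scene" or "top" or "wrist"; returns (picture, depth): 384x512x3 uint8, red, green, blue; 384x512 float32, m along the optical axis (not along the pixel's ray), 0 where there is no reading.
- eyes.calibration(name): a dict with "fx", "fy", "cx", "cy" (pixels), "R" (3x3) and "t" (3): a world point X has camera coordinates R X + t; the wrist camera has in their place "tool_from_camera" (4x4, takes a point from camera to tool coordinates, whose origin is the TCP and whose axes are the flange's). Camera axes: x right, y down, z forward; pixel columns grow to the right and rows downward; lengths in m; the calibration is good to about 2 mm. A picture is of the moment at which its call begins: read the wrist's pose just before it. calibration takes no time and is no camera call.
- env.hand_in(): hands the job in; it is judged then, once.
The state is a dict: "clock": time; "joint_pos": joint angles; "qvel": joint speeds; "tau": joint torques, N m; "tcp_pos": TCP position; "orientation": TCP orientation; "wrist_force": force on the tool from outside, world axes, zero at the start; "ft_torque": the same for the moment, N m; "finger_gap": finger opening in m; "grip_force": force on a finger pad.
Only numpy, scipy, OpenCV 4.12 (cv2) and the standard library are available. Lean on these libraries where they do the work, as an engineer would, in place of code of your own. Each camera call takes 0.05 s, during which the arm holds its last target. There are 200 camera calls.

## Working session

There is one attempt and no reset: what is moved stays moved. The work goes in short steps, Python scripts to look and compute and a shell command to move; the robot and the scene stay as the last step left them, time stands still between calls to the robot, and variables do not carry over. Pictures are saved under pics/ and viewed, at most 10 in all, crops included, and the job is handed in when it is done.

```bash
mkdir -p pics; ls; python3 - <<'E'
from workcell import env, eyes
import cv2,numpy as np
for n in ("top","scene"):
    p,d=eyes.read_camera(n); np.save(f"pics/{n}_d.npy",d); cv2.imwrite(f"pics/{n}0.png",p[:,:,::-1])
    c=eyes.calibration(n); print(n,c)
s=env.get_state(); print(s["clock"],s["tcp_pos"],s["orientation"],s["finger_gap"],env.pinch_z)
p=cv2.imread("pics/top0.png"); cv2.imwrite("pics/top0b.png",cv2.resize(p,(800,600),interpolation=cv2.INTER_CUBIC))
E
```

```text
pics
top {'fx': 446.7617918561914, 'fy': 446.7617918561914, 'cx': 254.50040546660523, 'cy': 193.27747456531065, 'R': array([[ 0.00498063, -0.99988999, -0.01397136],
       [-0.98285285, -0.00231949, -0.18437705],
       [ 0.18432436,  0.0146501 , -0.98275628]]), 't': array([-0.16458737,  0.52019492,  0.95157161])}
scene {'fx': 467.6081494428787, 'fy': 467.6081494428787, 'cx': 257.4412063328129, 'cy': 190.21816460994606, 'R': array([[ 0.51279887, -0.85841101, -0.01295569],
       [-0.6421442 , -0.37350148, -0.66943817],
       [ 0.56981413,  0.35160656, -0.7427548 ]]), 't': array([-0.39217837,  0.30040652,  0.99798339])}
0.1 [0.17566689 0.54704068 0.23049845] [-2.35644650e-04  1.54798637e-01  9.87945707e-01 -7.78454194e-04] 0.08559732779204444 0.0187
```

View pics/top0b.png

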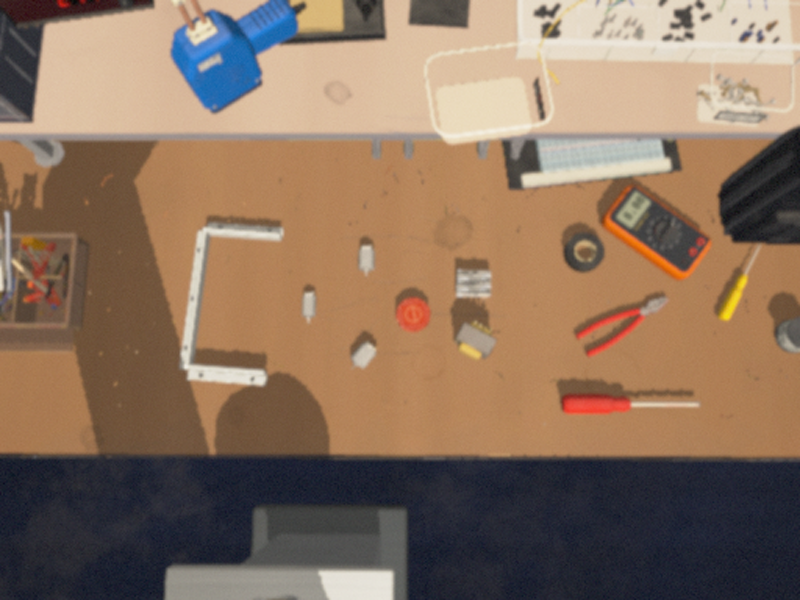

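The top view shows the pen at the left (open to the right), with motors near (308,305), (366,258) and (363,353), and the tin at (413,314), all in 800x600 pixels. I'll enlarge that area.

```bash
cat > h.py <<'E'
from workcell import env, eyes
import cv2,numpy as np
def px2w(u,v,z,cam="top"):
    c=eyes.calibration(cam); R=np.array(c["R"]);t=np.array(c["t"])
    r=R.T@np.array([(u-c["cx"])/c["fx"],(v-c["cy"])/c["fy"],1]); o=-R.T@t
    return o+r*(z-o[2])/r[2]
def w2px(X,cam="top"):
    c=eyes.calibration(cam); q=np.array(c["R"])@np.array(X)+np.array(c["t"])
    return c["fx"]*q[0]/q[2]+c["cx"],c["fy"]*q[1]/q[2]+c["cy"]
def crop(p,x0,y0,w,h,k,name):
    cv2.imwrite(name,cv2.resize(p[y0:y0+h,x0:x0+w],None,fx=k,fy=k,interpolation=cv2.INTER_CUBIC))
E
python3 - <<'E'
from h import *
p=cv2.imread("pics/top0.png"); crop(p,112,132,200,120,4,"pics/c0.png")
for u,v in [(308,305),(366,258),(363,353),(413,314),(473,282),(475,340),(282,230),(265,378),(203,230),(187,370)]: print((u,v),px2w(u*.64,v*.64,.01).round(3))
print(px2w(254,457*.64,0),px2w(254,138*.64,0))
E
```

```text
(308, 305) [ 0.523 -0.029  0.01 ]
(366, 258) [ 0.595 -0.114  0.01 ]
(363, 353) [ 0.452 -0.112  0.01 ]
(413, 314) [ 0.51  -0.185  0.01 ]
(473, 282) [ 0.558 -0.274  0.01 ]
(475, 340) [ 0.471 -0.276  0.01 ]
(282, 230) [0.639 0.014 0.01 ]
(265, 378) [0.414 0.031 0.01 ]
(203, 230) [0.638 0.134 0.01 ]
(187, 370) [0.426 0.146 0.01 ]
[ 0.30260653 -0.16197237  0.        ] [ 0.7914091  -0.15943658  0.        ]
```

View pics/c0.png

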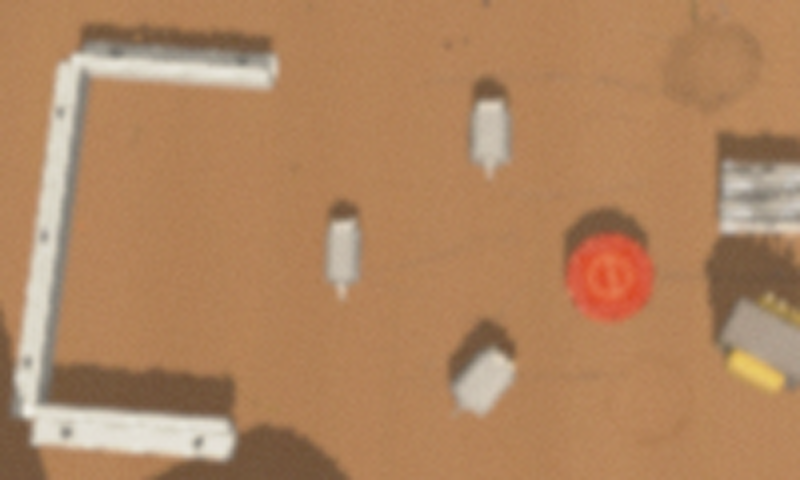

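```bash
python3 - <<'E'
from h import *
f=lambda u,v,z:px2w(112+u/4,132+v/4,z).round(4)[:2]
for n,u,v,z in [("back far",88,82,.003),("back near",46,403,.025),("wallTop far-in corner (open end,top)",275,88,.0),("top wall upper line L",82,62,.025),("top wall upper line R",277,62,.025),
 ("near wall inner top L",45,407,.025),("near wall inner top R",235,420,.025),
 ("A top",343,222,.016),("A shaft",342,297,.008),("A left",328,250,.016),("A right",359,250,.016),
 ("B far",490,100,.02),("B shaft",490,177,.01),("B l",471,130,.02),("B r",509,130,.02),
 ("C hi",503,360,.02),("C lo",463,405,.02),("C c",484,381,.015),("C r",515,370,.02),("C l",455,378,.02),("tin",610,278,.018)]: print(n,f(u,v,z))
E
```

```text
back far [0.6274 0.1261]
back near [0.4336 0.1331]
wallTop far-in corner (open end,top) [0.6247 0.0147]
top wall upper line L [0.6333 0.1237]
top wall upper line R [0.6334 0.0094]
near wall inner top L [0.4313 0.1335]
near wall inner top R [0.4244 0.0257]
A top [ 0.54   -0.0307]
A shaft [ 0.4973 -0.0302]
A left [ 0.5234 -0.0225]
A right [ 0.5235 -0.0404]
B far [ 0.612  -0.1151]
B shaft [ 0.5682 -0.1151]
B l [ 0.5939 -0.1043]
B r [ 0.5939 -0.1264]
C hi [ 0.4594 -0.1245]
C lo [ 0.4338 -0.1022]
C c [ 0.448  -0.1136]
C r [ 0.4538 -0.1314]
C l [ 0.4491 -0.0974]
tin [ 0.5071 -0.1853]
```

```bash
python3 -m jog '[0.5,-1,0,0,0,-0.418,-0.5, 0.5,-1,0,0,0,-0.418,-0.5, 0.5,-1,0,0,0,-0.418,-0.5, 0.5,-1,0,0,0,-0.418,-0.5, 0.5,-1,0,0,0,-0.418,-0.5, 0.5,-1,0,0,0,-0.418,-0.5, 0.5,-1,0,0,0,-0.418,-0.5, 0.5,-1,0,0,0,-0.418,-0.5, 0.5,-1,0,0,0,-0.418,-0.5, 0.5,-1,0,0,0,-0.418,-0.5, 0.5,-1,0,0,0,-0.418,-0.5, 0.5,-1,0,0,0,-0.418,-0.5]'
python3 -m jog '[0.6,-1,-0.2,0,0,0,-0.5, 0.6,-1,-0.2,0,0,0,-0.5, 0.6,-1,-0.2,0,0,0,-0.5, 0.6,-1,-0.2,0,0,0,-0.5, 0.6,-1,-0.2,0,0,0,-0.5, 0.6,-1,-0.2,0,0,0,-0.5, 0.6,-1,-0.2,0,0,0,-0.5]'
python3 -m jog '[0.62,-1,-0.45,0,0,0,-0.5, 0.62,-1,-0.45,0,0,0,-0.5, 0.62,-1,-0.45,0,0,0,-0.5, 0.62,-1,-0.45,0,0,0,-0.5, 0.62,-1,-0.45,0,0,0,-0.5, 0.62,-1,-0.45,0,0,0,-0.5, 0.62,-1,-0.45,0,0,0,-0.5]'
python3 -c "from h import *;s=env.get_state();print(s['joint_pos'],s['orientation'],s['finger_gap'])"
```

```text
clock: 1.1
tcp_pos: [0.2757, 0.3472, 0.231]
orientation: [0.0, 0.726, 0.687, -0.0]
wrist_force: [-0.6, -0.0, 0.9]
finger_gap: 0.0212
grip_force: 0.0
clock: 1.68
tcp_pos: [0.3978, 0.1437, 0.1902]
orientation: [0.001, 0.727, 0.687, -0.001]
wrist_force: [-0.2, 0.2, -0.1]
finger_gap: 0.0212
grip_force: 0.0
clock: 2.27
tcp_pos: [0.5223, -0.0572, 0.0985]
orientation: [0.0, 0.727, 0.687, -0.001]
wrist_force: [0.2, 0.6, 0.0]
finger_gap: 0.0212
grip_force: 0.0
[-0.26104227  0.29789155 -0.31396212  0.95890426 -0.00154499  1.36591199] [ 4.21722192e-04  7.26680060e-01  6.86975613e-01 -6.47510748e-04] 0.021230497888225192
```

```bash
python3 -m jog '[0,-0.06,-0.2,0,0,0,-0.5, 0,-0.06,-0.38,0,0,0,-0.5, 0,-0.06,-0.463,0,0,0,-0.5, 0,-0.06,-0.463,0,0,0,-0.5]'
python3 -m jog '[0.003,0.06,0,0,0,0,-0.5, 0.006,0.12,0,0,0,0,-0.5, 0.009,0.18,0,0,0,0,-0.5, 0.012,0.24,0,0,0,0,-0.5, 0.015,0.3,0,0,0,0,-0.5, 0.018,0.36,0,0,0,0,-0.5, 0.021,0.42,0,0,0,0,-0.5, 0.024,0.48,0,0,0,0,-0.5, 0.027,0.54,0,0,0,0,-0.5, 0.03,0.6,0,0,0,0,-0.5, 0.032,0.65,0,0,0,0,-0.5, 0.034,0.69,0,0,0,0,-0.5]'
python3 -m jog '[0,0.02,0,0,0,0,-0.5, 0,0.03,0,0,0,0,-0.5, 0,0.03,0,0,0,0,-0.5, 0,-0.05,0,0,0,0,-0.5, 0,-0.1,0.1,0,0,0,-0.5, 0,-0.1,0.35,0,0,0,-0.5]'
python3 -c "
from h import *
p,d=eyes.read_camera('top'); crop(p[:,:,::-1],112,132,200,120,4,'pics/c1.png')"
```

```text
clock: 2.6
tcp_pos: [0.5158, -0.063, 0.0045]
orientation: [-0.004, 0.725, 0.689, -0.002]
wrist_force: [-0.6, -0.7, -0.6]
finger_gap: 0.0215
grip_force: 0.0
clock: 3.6
tcp_pos: [0.5266, 0.0748, 0.0086]
orientation: [-0.0, 0.725, 0.688, -0.0]
wrist_force: [0.0, -0.7, -0.2]
finger_gap: 0.0215
grip_force: 0.2
clock: 4.1
tcp_pos: [0.5224, 0.0517, 0.0663]
orientation: [-0.003, 0.726, 0.687, -0.004]
wrist_force: [0.4, -0.5, 0.4]
finger_gap: 0.0213
grip_force: 0.0
```

View pics/c1.png

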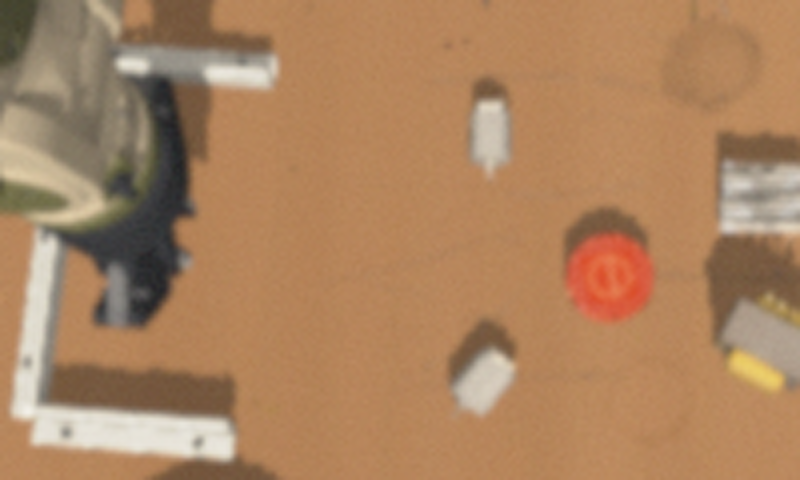

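```bash
python3 -m jog '[0.32,-1,0,0,0,0,-0.5, 0.32,-1,0,0,0,0,-0.5, 0.32,-1,0,0,0,0,-0.5, 0.32,-1,0,0,0,0,-0.5, 0.32,-1,0,0,0,0,-0.5, 0.32,-1,0,0,0,0,-0.5, 0.32,-1,0,0,0,0,-0.5]'
python3 -m jog '[0,-0.05,-0.18,0,0,0,-0.5, 0,-0.05,-0.3,0,0,0,-0.5, 0,-0.05,-0.36,0,0,0,-0.5, 0,-0.05,-0.36,0,0,0,-0.5, 0,-0.05,-0.36,0,0,0,-0.5]'
python3 -m jog '[0,0.06,0,0,0,0,-0.5, 0,0.12,0,0,0,0,-0.5, 0,0.18,0,0,0,0,-0.5, 0,0.24,0,0,0,0,-0.5, 0,0.3,0,0,0,0,-0.5, -0.01,0.36,0,0,0,0,-0.5, -0.01,0.42,0,0,0,0,-0.5, -0.02,0.48,0,0,0,0,-0.5, -0.02,0.54,0,0,0,0,-0.5, -0.02,0.6,0,0,0,0,-0.5, -0.02,0.66,0,0,0,0,-0.5, -0.02,0.72,0,0,0,0,-0.5]'
python3 -m jog '[0,0.06,0,0,0,0,-0.5, 0,0.12,0,0,0,0,-0.5, 0,0.18,0,0,0,0,-0.5, 0,0.24,0,0,0,0,-0.5, 0,0.3,0,0,0,0,-0.5, 0,0.33,0,0,0,0,-0.5, 0,0.33,0,0,0,0,-0.5, 0,0.25,0,0,0,0,-0.5, 0,0.2,0.1,0,0,0,-0.5, 0,0.2,0.4,0,0,0,-0.5, 0,0.2,0.4,0,0,0,-0.5, 0,0.2,0.4,0,0,0,-0.5]'
```

```text
clock: 4.73
tcp_pos: [0.5913, -0.1498, 0.0702]
orientation: [0.001, 0.727, 0.686, 0.0]
wrist_force: [-0.4, 0.9, 0.1]
finger_gap: 0.0214
grip_force: 0.0
clock: 5.15
tcp_pos: [0.5892, -0.1555, 0.0001]
orientation: [-0.0, 0.725, 0.688, -0.001]
wrist_force: [-6.2, 0.4, 12.5]
finger_gap: 0.0212
grip_force: 6.4
clock: 6.15
tcp_pos: [0.5875, -0.0125, 0.0001]
orientation: [0.002, 0.726, 0.688, -0.0]
wrist_force: [0.1, -5.3, 5.7]
finger_gap: 0.0212
grip_force: 3.5
clock: 7.15
tcp_pos: [0.5892, 0.0282, 0.0836]
orientation: [0.003, 0.725, 0.688, 0.003]
wrist_force: [0.7, -0.5, -0.7]
finger_gap: 0.0216
grip_force: 0.0
```

```bash
python3 -m jog '[-0.845,-0.865,0,0,0,-0.21,-0.5, -0.845,-0.865,0,0,0,-0.21,-0.5, -0.845,-0.865,0,0,0,-0.21,-0.5, -0.845,-0.865,0,0,0,-0.21,-0.5, -0.845,-0.865,0,0,0,-0.21,-0.5, -0.845,-0.865,0,0,0,-0.21,-0.5, -0.845,-0.865,0,0,0,-0.21,-0.5, -0.845,-0.865,0,0,0,-0.21,-0.5, -0.845,-0.865,0,0,0,-0.21,-0.5]'
python3 -c "
from h import *
p,d=eyes.read_camera('top'); crop(p[:,:,::-1],112,132,200,120,4,'pics/c2.png')"
```

```text
clock: 7.9
tcp_pos: [0.4175, -0.1448, 0.0781]
orientation: [-0.0, 0.909, 0.416, 0.0]
wrist_force: [0.5, 0.6, 0.2]
finger_gap: 0.0217
grip_force: 0.0
```

View pics/c2.png

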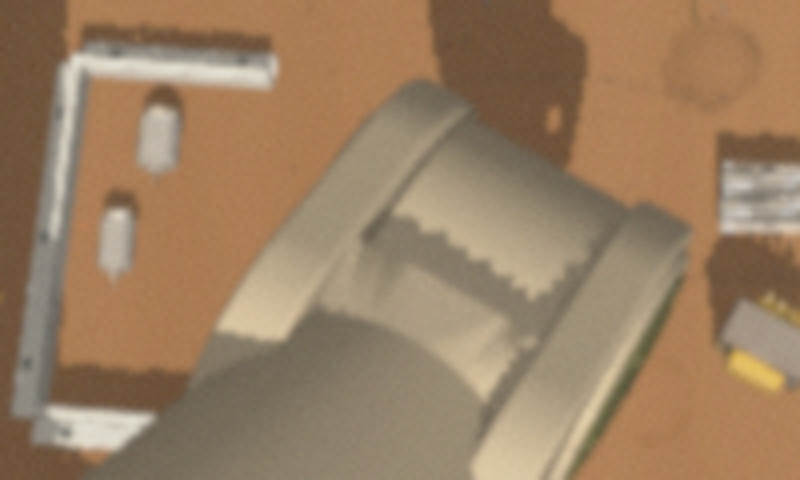

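Both motors A (117,240) and B (158,138) lie well inside the pen. Next is motor C.

```bash
python3 -m jog '[0,0,-0.2,0,0,0,-0.5, 0,0,-0.33,0,0,0,-0.5, 0,0,-0.36,0,0,0,-0.5, 0,0,-0.36,0,0,0,-0.5, 0,0,-0.36,0,0,0,-0.5]'
python3 -m jog '[0.02,0.025,0,0,0,0,-0.5, 0.04,0.05,0,0,0,0,-0.5, 0.06,0.07,0,0,0,0,-0.5, 0.08,0.095,0,0,0,0,-0.5, 0.1,0.115,0,0,0,0,-0.5, 0.12,0.14,0,0,0,0,-0.5, 0.14,0.16,0,0,0,0,-0.5, 0.16,0.185,0,0,0,0,-0.5, 0.18,0.205,0,0,0,0,-0.5, 0.2,0.23,0,0,0,0,-0.5, 0.215,0.245,0,0,0,0,-0.5]'
python3 -m jog '[0.01,0.035,0,0,0,0.015,-0.5, 0.02,0.07,0,0,0,0.035,-0.5, 0.025,0.105,0,0,0,0.055,-0.5, 0.03,0.14,0,0,0,0.075,-0.5, 0.035,0.18,0,0,0,0.095,-0.5, 0.04,0.22,0,0,0,0.115,-0.5, 0.045,0.26,0,0,0,0.135,-0.5, 0.05,0.3,0,0,0,0.155,-0.5, 0.05,0.34,0,0,0,0.175,-0.5, 0.05,0.38,0,0,0,0.195,-0.5, 0.05,0.42,0,0,0,0.21,-0.5, 0.05,0.45,0,0,0,0.21,-0.5]'
python3 -c "
from h import *
p,d=eyes.read_camera('top'); crop(p[:,:,::-1],112,132,200,120,4,'pics/c3.png')
p,d=eyes.read_camera('scene');q=cv2.resize(p[:,:,::-1],(800,600));cv2.imwrite('pics/s3.png',q)"
```

```text
clock: 8.37
tcp_pos: [0.4182, -0.1447, 0.0066]
orientation: [-0.0, 0.909, 0.417, -0.0]
wrist_force: [0.1, -0.2, 0.5]
finger_gap: 0.0214
grip_force: 0.0
clock: 9.28
tcp_pos: [0.4611, -0.0959, 0.0063]
orientation: [-0.0, 0.909, 0.416, 0.0]
wrist_force: [0.3, -0.9, 0.5]
finger_gap: 0.0214
grip_force: 0.3
clock: 10.28
tcp_pos: [0.4707, -0.0058, 0.0063]
orientation: [-0.0, 0.725, 0.689, 0.0]
wrist_force: [-0.4, -0.1, 0.2]
finger_gap: 0.0214
grip_force: 0.2
```

View pics/s3.png

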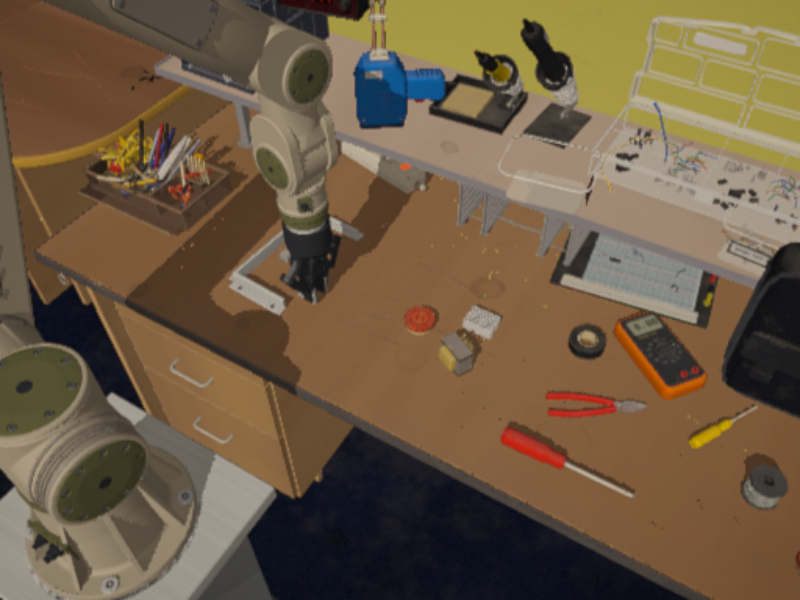

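The scene view shows the gripper at the pen mouth (315,285). Motor C is no longer on the open desk, and the other things are undisturbed. I'll finish the push, back off, lift, and swing clear so the camera can see the pen.

```bash
python3 -m jog '[0,0.04,0,0,0,0,-0.5, 0,0.08,0,0,0,0,-0.5, 0,0.12,0,0,0,0,-0.5, 0,0.16,0,0,0,0,-0.5, 0,0.2,0,0,0,0,-0.5, 0,0.23,0,0,0,0,-0.5, 0,0.23,0,0,0,0,-0.5, 0,0.15,0,0,0,0,-0.5, 0,0.1,0.15,0,0,0,-0.5, 0,0.1,0.4,0,0,0,-0.5, 0,0.1,0.6,0,0,0,-0.5, 0,0.1,0.6,0,0,0,-0.5]'
python3 -m jog '[-0.2,-1,0.4,0,0,0,-0.5, -0.2,-1,0.4,0,0,0,-0.5, -0.2,-1,0.4,0,0,0,-0.5, -0.2,-1,0.4,0,0,0,-0.5, -0.2,-1,0.4,0,0,0,-0.5, -0.2,-1,0.4,0,0,0,-0.5, -0.2,-1,0.4,0,0,0,-0.5]'
python3 -c "
from h import *
p,d=eyes.read_camera('top'); crop(p[:,:,::-1],112,132,200,120,4,'pics/c4.png')"
```

```text
clock: 11.38
tcp_pos: [0.4745, 0.0128, 0.1329]
orientation: [0.004, 0.726, 0.688, 0.003]
wrist_force: [1.9, 0.1, 0.9]
finger_gap: 0.0214
grip_force: 0.0
clock: 11.97
tcp_pos: [0.4311, -0.1898, 0.2077]
orientation: [0.002, 0.727, 0.686, 0.0]
wrist_force: [0.2, 0.4, -0.4]
finger_gap: 0.0211
grip_force: 0.0
```

View pics/c4.png

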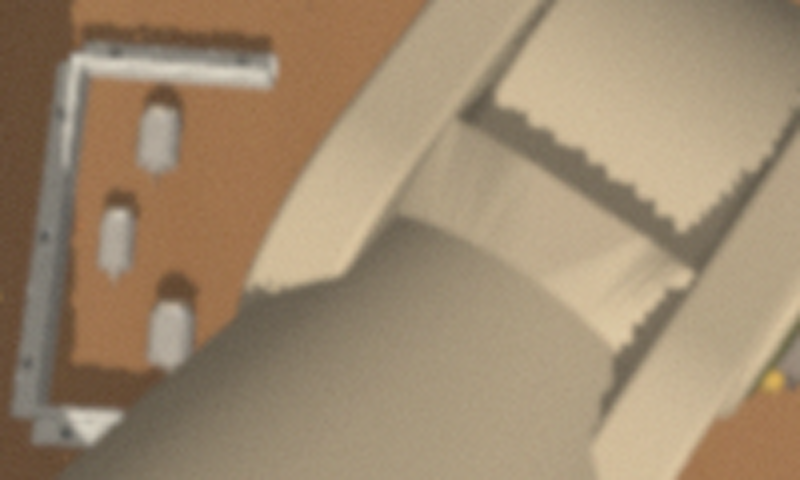

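All three motors are inside the pen, at (158,138), (117,240) and (172,335). The open line runs from about x=273 down to x=237, well to their right.

```bash
python3 -c "
from workcell import env
print(env.hand_in())"
```

```text
the job is handed in; nothing more can be done
None
```

I swept all three motors into the pen with no end past its open side, left the other things on the desk where they were, and handed the job in at about 12 s.

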